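Grading mill balls with a slotted scoop

ROBOT

A 7-joint arm with a two-finger parallel gripper is mounted at the origin on a cart in front of the work surface, level with it; the furniture and walls round the work are solid. World frame = base frame: x ahead of the robot, y to its left, z up, the work surface at z = 0. Lengths are in m, angles in rad, forces in N, time in s.
With the tool pointing down it reaches from about 0.4 to 0.875 m from the base axis. Payload 19.3 kg.
Tool frame: the origin (TCP) lies midway between the tips of the shut fingers; the grasp point (between the pads) lies env.grasp_offset behind it (env.grasp_offset is the distance from the TCP to the grasp point, in m); z points along the fingers, x is the direction in which the jaws open and shut, and the axes are right-handed (so a half turn about z gives the same grasp; the last joint's range is limited). The gripper opens to 85 mm and grips with 20 to 120 N. Pads are 22 mm wide; open, the fingers measure 114 mm over their backs; the gripper's body (76 mm by 85 mm) begins 54 mm behind the grasp point. The pads swing forward as they close: fully open they stand 13 mm farther back than shut.
Start: joints at [-1.193, 0.521, -0.036, 1.599, 0.021, 1.021, -0.113], TCP at [0.271, 0.563, 0.231] pointing down, gripper open.
Joint ranges: [-2.91, 2.91], [-0.3, 2.13], [-1.5, 1.42], [0.17, 2.43], [-1.26, 4.41], [0.16, 1.93], [-2.52, 2.52]. Speed limits (rad/s): [1.89, 1.89, 2.39, 2.39, 3.01, 3.01, 3.01].

INTERFACE

Orientations are given as a rotation vector (axis times angle).
In Python, from station import env gives the robot as it stands. The module is installed in compiled form; this text tells all that it offers.
- The arm moves only by the shell command python3 -m handwheel 'ROWS' [FORCE]. ROWS is JSON, a list that holds one entry, the list of rows, each a list of 7 numbers: the shift along the tool's x, y, z scaled (see below), then the turn, a rotation vector about the tool's x, y, z scaled (see below), then the closure in counts, from 0 (fully open) to 255 (shut). In form: [[[tx, ty, tz, ax, ay, az, grip], ...]]. A call has 1 to 10 rows; each row shifts and turns the commanded pose from where the row before left it, along the tool's axes as they then stand; what a row does not reach is not made up. The controller multiplies each number of a shift by 2.5 cm and each number of a turn by pi/2 rad. A row lasts 1/12 s, in which the tool goes at most 41.7 mm and 7.16 degrees, less where a joint would pass 70% of its speed; a pose out of reach is approached as far as the arm can. A call with a number of a shift or a turn outside -1 to 1 is refused whole. A call with a gripper value outside its range is refused whole. The fingers move at their own pace and stop on an object; FORCE is the grip in N (left out, the last holds). Time passes only in rows, so rows that do not move let the fingers close. It gives the time, the measured TCP pose, the force and the opening at its end, in the units of the state.
- env.get_obs(): the state, without advancing time (a new reading comes with each control period).
- env.camera(name): name is "scene" or "side" or "wrist"; returns a dict with "img" (400x640x3 uint8, red, green, blue), "mtx" (3x3 intrinsics, pixels), "position" and "rotation" of the camera in the world. Camera axes: x right, y down, z forward; pixel columns grow to the right and rows downward; lengths in m; the calibration is good to about 2 mm. A picture is of the moment at which its call begins. There is no depth.
- env.job_done(): hands the job in, once; it reports no verdict.
Trained networks look in a picture, given as the dict that the camera call returned (one of the last four; its "shot" number tells which), for a name from the list of things; names that differ only in an ending like _2 or _b are one class to them, and where a whole thing is asked for, a point or a joint stands for the part that bears it (a point fixed in the world has none). Each returns a list of dicts, best first, with "p" (0 to 1); they miss things now and then, are a little off and sometimes report something else, mostly with a low value. They report only what shows in the picture. A call takes as long as a camera call. They do not tell look-alikes from the thing itself.
- env.spot_in(picture, query): "bbox" ([left, top, right, bottom] in pixels, round what is visible of it).
- env.tip_of(picture, query): "at" ([row, column] in pixels: a listed point, or the origin of a listed thing).
The state is a dict: "time": time; "joint_positions": joint angles; "joint_vel": joint speeds; "joint_efforts": joint torques, N m; "ee_pos": TCP position; "eef_rot": TCP orientation; "force": force on the tool from outside, world axes, zero at the start; "wrist_torque": the same for the moment, N m; "width": finger opening in m.
Only numpy, scipy, OpenCV 4.12 (cv2) and the standard library are available. Lean on these libraries where they do the work, as an engineer would, in place of code of your own. Each camera call takes 0.05 s, during which the arm holds its last target. There are 200 camera calls.

TASK

Worn balls have got in among the full-size grinding balls in the grey tray. Take the slotted scoop by its handle, scoop out the three large balls, letting the small ones drop through the slots so that they stay in the tray, and tip the large ones gently, from low over it, into the white dish. Never touch a ball with the fingers, leave the dish, the jar and the timer where they stand, and finish by standing the scoop flat on the table again beside the tray.

Things in the scene. Friction and masses are not known exactly. Their poses are not given: they have to be found in the camera images.
- tray: grey open sorting tray, fixed; outside 260 x 118 mm plus a 6 mm lip all round, rim 38 mm above the table, inside 250 mm (its x) by 108 mm (its y), floor 5 mm above the table. Origin at the centre of its underside; z up. The -x end wall is upright, the +x end slopes. At the start all balls lie between x = 0 and +107 mm; the rest is empty. Both long floor edges have 8 mm, 45 degree slopes
- tray_slope (a point): middle of the foot of the 45 degree slope at the tray's +x end, on the tray floor, 107 mm from the tray's centre along +x; from here the floor rises 18 mm over 18 mm to the end wall; same axes as the tray
- scoop_grip (a point): centre of the scoop's wooden handle, 74 mm above the scoop's underside: a level bar 72 mm long (x), 20 mm wide (y), 24 mm high (z), pinched across y. The scoop starts standing flat on the table, z up. Its basket points along +x: tine tips at x = +133 mm, back plate at x = +51 mm (95 mm wide, its top 42 mm below this point), underside at z = -74 mm
- scoop_basket (a point): centre of the basket's floor, 93 mm ahead (+x) of scoop_grip, 72 mm below it, half-way up the tines; same axes. Five round steel tines 4 mm thick along x, 22 mm apart between centres (18 mm clear slots), open at the front; side plates, 95 mm apart overall, run from the back plate to 4 mm short of the tips, 28 mm high at the back, 12 mm in front
- scoop: the whole slotted scoop, steel with a wooden handle, about 130 g; origin on its underside, 48 mm ahead (+x) of scoop_grip and 74 mm below it; same axes. Empty, it balances about 15 mm ahead of its back plate, so it stands by itself
- dish: loose white ceramic bowl, rim 160 mm across, 50 mm high, walls 5 mm, 0.45 kg; origin at the centre of its underside
- ball_large_a_center (a point): the centre of a large mill ball: plain white ceramic, 32 mm across, 50 g, one of three, all alike; starts on the floor of the tray (centre 21 mm above the table)
- ball_large_b_center (a point): the centre of a large mill ball: plain white ceramic, 32 mm across, 50 g, one of three, all alike; starts on the floor of the tray (centre 21 mm above the table)
- ball_large_c_center (a point): the centre of a large mill ball: plain white ceramic, 32 mm across, 50 g, one of three, all alike; starts on the floor of the tray (centre 21 mm above the table)
- ball_small_a_center (a point): the centre of a small, worn mill ball: the same white ceramic, 14 mm across, 10 g, one of four, all alike; starts on the floor of the tray among the large ones (centre 12 mm above the table)
- ball_small_b_center (a point): the centre of a small, worn mill ball: the same white ceramic, 14 mm across, 10 g, one of four, all alike; starts on the floor of the tray among the large ones (centre 12 mm above the table)
- ball_small_c_center (a point): the centre of a small, worn mill ball: the same white ceramic, 14 mm across, 10 g, one of four, all alike; starts on the floor of the tray among the large ones (centre 12 mm above the table)
- ball_small_d_center (a point): the centre of a small, worn mill ball: the same white ceramic, 14 mm across, 10 g, one of four, all alike; starts on the floor of the tray among the large ones (centre 12 mm above the table)
- brush_box_lid (a point): obstacle: middle of the top edge of the open lid of a fixed wooden brush box; the lid stands up like a 250 mm wide wall, roughly along the world's y axis, 130 mm high; the box, 36 mm high, lies on the robot's side of it. A tall fixed desk lamp stands 0.4 m behind it in x and 0.12 m to its left, its shade over the back right corner
- jar: a bystander that stands loose on the table and must stay where it stands; origin at the centre of its underside. Glaze jar with a dark screw lid, 51 mm across, 60 mm high
- kitchen_timer: a bystander that stands loose on the table and must stay where it stands; origin at the centre of its underside. Round wind-up timer, 63 mm across, 43 mm high
Not all that is in view belongs to the job. Leave any purple look-alike of the scoop alone. There is more than one size of the dish; the job needs the larger.

How it is judged:
On the way:
1. at least one large ball rides in the scoop's basket, its centre more than 90 mm above the table (((height (world z) of ball_large_a_center above 0.09 m and x of ball_large_a_center in the frame of scoop_grip between 0.05 and 0.14 m and y of ball_large_a_center in the frame of scoop_grip between -0.047 and 0.047 m and z of ball_large_a_center in the frame of scoop_grip between -0.075 and -0.03 m) or (height (world z) of ball_large_b_center above 0.09 m and x of ball_large_b_center in the frame of scoop_grip between 0.05 and 0.14 m and y of ball_large_b_center in the frame of scoop_grip between -0.047 and 0.047 m and z of ball_large_b_center in the frame of scoop_grip between -0.075 and -0.03 m) or (height (world z) of ball_large_c_center above 0.09 m and x of ball_large_c_center in the frame of scoop_grip between 0.05 and 0.14 m and y of ball_large_c_center in the frame of scoop_grip between -0.047 and 0.047 m and z of ball_large_c_center in the frame of scoop_grip between -0.075 and -0.03 m))), for 0.3 s.
At the end, for the whole second after the job is handed in: The large balls at rest in the dish (within 65 mm of its middle, centres under 60 mm up), the small ones in the tray, the dish upright, the scoop at rest, flat within 0.15 rad, handle centre 60 to 90 mm up, basket centre over 175 mm along or 100 mm across from the tray middle (horizontal distance between each of ball_large_a_center, ball_large_b_center, ball_large_c_center and dish below 0.065 m and height (world z) of each of ball_large_a_center, ball_large_b_center, ball_large_c_center below 0.06 m and linear speed of each of ball_large_a, ball_large_b, ball_large_c below 0.03 m/s and x of ball_small_a_center in the frame of tray between -0.126 and 0.126 m and y of ball_small_a_center in the frame of tray between -0.055 and 0.055 m and height (world z) of each of ball_small_a_center, ball_small_b_center, ball_small_c_center, ball_small_d_center below 0.04 m and x of ball_small_b_center in the frame of tray between -0.126 and 0.126 m and y of ball_small_b_center in the frame of tray between -0.055 and 0.055 m and x of ball_small_c_center in the frame of tray between -0.126 and 0.126 m and y of ball_small_c_center in the frame of tray between -0.055 and 0.055 m and x of ball_small_d_center in the frame of tray between -0.126 and 0.126 m and y of ball_small_d_center in the frame of tray between -0.055 and 0.055 m and height (world z) of scoop_grip between 0.06 and 0.09 m and angle between scoop_grip's own z axis and vertical below 0.15 rad and linear speed of scoop below 0.02 m/s and not (x of scoop_basket in the frame of tray between -0.175 and 0.175 m and y of scoop_basket in the frame of tray between -0.1 and 0.1 m) and angle between dish's own z axis and vertical below 0.1 rad); the robot touches nothing.
It fails at once if the fingers touch a ball (contact force between the fingers and ball_large_a above 0.3 N or contact force between the fingers and ball_large_b above 0.3 N or contact force between the fingers and ball_large_c above 0.3 N or contact force between the fingers and ball_small_a above 0.3 N or contact force between the fingers and ball_small_b above 0.3 N or contact force between the fingers and ball_small_c above 0.3 N or contact force between the fingers and ball_small_d above 0.3 N).
It fails at once if a large ball moves faster than 2 m/s (dropped from more than about 200 mm, or flung) (linear speed of any of ball_large_a, ball_large_b, ball_large_c above 2 m/s).
It fails at once if the dish is moved more than 40 mm (distance of dish from where it was at the start of the episode above 0.04 m).
It fails at once if the jar or timer is moved more than 30 mm or tipped (distance of any of jar, kitchen_timer from where it was at the start of the episode above 0.03 m or angle between any of jar, kitchen_timer's own z axis and vertical above 0.4 rad).
It also fails if it takes over 72 s, if anything falls off the work surface, if the arm or the gripper's body presses on something with over 40 N, if the wrist force passes 120 N, or if a joint passes its speed limit or range.

## Working session

There is one attempt and no reset: what is moved stays moved. The work goes in short steps, Python scripts to look and compute and a shell command to move; the robot and the scene stay as the last step left them, time stands still between calls to the robot, and variables do not carry over. Pictures are saved under pics/ and viewed, about 8 in all and at most 12, crops included, and the job is handed in when it is done.

```bash
mkdir -p pics; cat > h.py <<'E'
from station import env
import numpy as np, cv2
from scipy.spatial.transform import Rotation as R
def ray(c,rc):
    K=np.array(c["mtx"]);Rm=np.array(c["rotation"])
    if Rm.shape!=(3,3): Rm=R.from_rotvec(Rm).as_matrix()
    d=Rm@np.linalg.solve(K,[rc[1],rc[0],1.]);return np.array(c["position"]),d/np.linalg.norm(d)
def onz(c,rc,z):
    p,d=ray(c,rc);return p+d*(z-p[2])/d[2]
def proj(c,X):
    Rm=np.array(c["rotation"])
    if Rm.shape!=(3,3): Rm=R.from_rotvec(Rm).as_matrix()
    q=np.array(c["mtx"])@(Rm.T@(np.array(X)-np.array(c["position"])));return q[:2]/q[2]
def save(c,n): cv2.imwrite("pics/"+n,c["img"][:,:,::-1])
E
python3 - <<'E'
from h import *
print(env.get_obs(),env.grasp_offset)
Z=dict(tray=0,tray_slope=.005,scoop_grip=.074,scoop_basket=.002,scoop=0,dish=0,ball_large_a_center=.021,ball_small_a_center=.012,brush_box_lid=.13,jar=0,kitchen_timer=0)
for n in ("scene","side"):
    c=env.camera(n);save(c,n+"0.png");print(n,np.round(c["position"],3))
    for q,z in Z.items():
        for r in env.tip_of(c,q)[:8]:
            if r["p"]>.15: print(q,round(r["p"],2),np.round(r["at"]),np.round(onz(c,r["at"],z),3))
E
cd pics; python3 -c "
import cv2,numpy as np
" 
```

```text
{'time': 0.0, 'joint_positions': array([-1.19323165,  0.52200323, -0.03633448,  1.59998757,  0.02118705,
        1.02109969, -0.11278719]), 'joint_vel': array([-0.00114517, -0.00036076,  0.00081394,  0.00062516, -0.00112912,
        0.00025074,  0.0009488 ]), 'joint_efforts': array([-1.75383630e-03, -9.27115917e+01,  1.97867543e+00, -3.69941711e+01,
        1.76459318e-02,  8.20100162e-03, -8.01709291e-06]), 'ee_pos': array([0.27047802, 0.56307668, 0.23073969]), 'eef_rot': array([ 2.65864872e+00,  1.67246144e+00, -1.42350831e-03]), 'force': array([ 0.17030568,  0.33326618, -0.41863039]), 'wrist_torque': array([-0.02983856, -0.02583328, -0.02317023]), 'width': 0.08552484510031538} 0.0187
scene [ 0.122 -0.521  0.91 ]
tray 0.81 [221. 292.] [0.498 0.126 0.   ]
tray_slope 0.88 [202. 274.] [0.494 0.221 0.005]
tray_slope 0.38 [274. 395.] [ 0.619 -0.197  0.005]
scoop_grip 0.92 [272. 395.] [ 0.585 -0.216  0.074]
scoop_grip 0.77 [130. 308.] [0.741 0.386 0.074]
scoop_basket 0.83 [262. 368.] [ 0.585 -0.122  0.002]
scoop_basket 0.58 [156. 320.] [0.742 0.311 0.002]
scoop 0.93 [155. 309.] [0.715 0.
[... 803 characters left out ...]
8 0.314 0.074]
scoop_basket 0.97 [292. 234.] [0.742 0.299 0.002]
scoop_basket 0.74 [206. 314.] [ 0.58  -0.128  0.002]
scoop_basket 0.63 [265. 360.] [0.448 0.191 0.002]
scoop 0.97 [307. 230.] [0.74  0.348 0.   ]
scoop 0.55 [199. 312.] [ 0.59  -0.184  0.   ]
scoop 0.31 [274. 343.] [0.492 0.227 0.   ]
dish 0.59 [263. 222.] [0.8   0.186 0.   ]
dish 0.56 [329. 344.] [0.491 0.411 0.   ]
ball_large_a_center 0.69 [333. 343.] [0.493 0.441 0.021]
ball_large_a_center 0.64 [265. 332.] [0.518 0.221 0.021]
ball_large_a_center 0.43 [272. 343.] [0.492 0.249 0.021]
brush_box_lid 0.56 [147. 348.] [ 0.47  -0.336  0.13 ]
jar 0.75 [242. 272.] [0.685 0.085 0.   ]
kitchen_timer 0.67 [294. 413.] [0.335 0.301 0.   ]
```

```bash
cd pics; python3 -c "
import cv2
a=cv2.imread('scene0.png')[100:350,180:440];cv2.imwrite('a.png',cv2.resize(a,None,fx=2.4,fy=2.4,interpolation=2)[:600])
b=cv2.imread('side0.png')[120:370,180:440];cv2.imwrite('b.png',cv2.resize(b,None,fx=2.4,fy=2.4,interpolation=2)[:600])"
```

```text
(no output)
```

View pics/a.png

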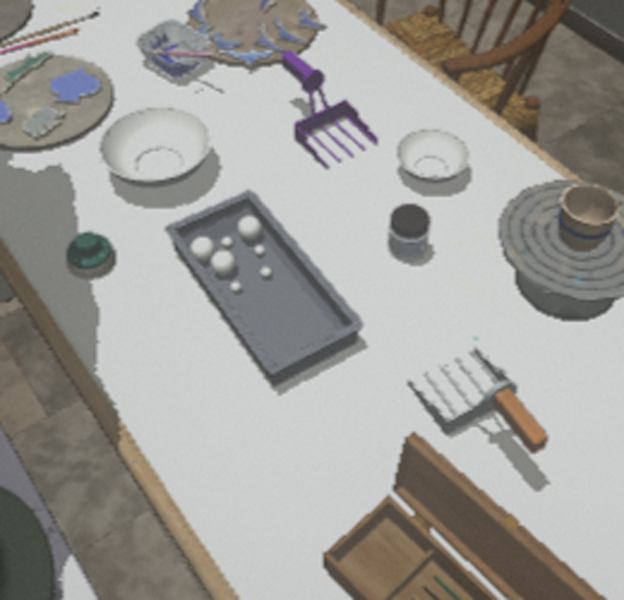

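View pics/b.png

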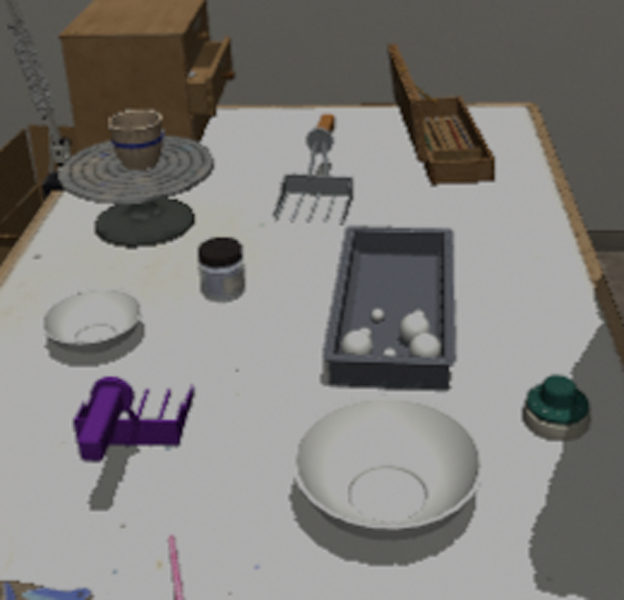

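The scene shows two scoops: the wooden-handled one, handle at scene px (397,273), and the purple look-alike at (308,130). The wooden one fits the description. There are also two dishes, at (246,165) and (360,168); the left one is clearly larger, so it is the target. I'll confirm the scoop with the wrist camera on approach.

```bash
python3 -m handwheel '[[[0,1,0,0,0,0.079,0],[0,1,0,0,0,0.079,0],[0,1,0,0,0,0.079,0],[0,1,0,0,0,0.079,0],[0,1,0,0,0,0.079,0],[0,1,0,0,0,0.079,0],[0,1,0,0,0,0.079,0],[0,1,0,0,0,0.079,0],[0,1,0,0,0,0.079,0],[0,1,0,0,0,0,0]]]'
python3 -m handwheel '[[[0.2,1,-0.4,0,0,0,0],[0.2,1,-0.4,0,0,0,0],[0.2,1,-0.4,0,0,0,0],[0.2,1,-0.4,0,0,0,0],[0.2,1,-0.4,0,0,0,0],[0.2,1,-0.4,0,0,0,0],[0.2,1,-0.4,0,0,0,0],[0,0,0,0,0,0,0]]]'
python3 - <<'E'
from h import *
o=env.get_obs();print(o["ee_pos"],R.from_rotvec(o["eef_rot"]).as_matrix().round(3))
c=env.camera("wrist");save(c,"w1.png");print(c["position"],np.round(c["rotation"],3))
Z=dict(tray=0,tray_slope=.005,ball_large_a_center=.021,ball_small_a_center=.012,jar=0,dish=0)
for q,z in Z.items():
    for r in env.tip_of(c,q)[:8]:
        if r["p"]>.1: print(q,round(r["p"],2),np.round(r["at"]),np.round(onz(c,r["at"],z),3))
E
```

```text
time: 2.03
ee_pos: [0.3966, 0.3641, 0.2312]
eef_rot: [3.142, -0.005, 0.0]
force: [0.3, -0.0, -0.5]
width: 0.0853
time: 2.7
ee_pos: [0.4337, 0.1863, 0.3033]
eef_rot: [-3.141, -0.002, -0.004]
force: [-0.9, -1.1, -0.3]
width: 0.085
[0.43365717 0.18634095 0.30327834] [[ 1.     0.001  0.003]
 [ 0.001 -1.     0.001]
 [ 0.003 -0.001 -1.   ]]
[0.4323356  0.25636144 0.44609867] [2.862e+00 2.000e-03 3.000e-03]
tray 0.61 [202. 361.] [0.492 0.131 0.   ]
tray_slope 0.71 [120. 363.] [0.49  0.235 0.005]
ball_large_a_center 0.92 [139. 394.] [0.526 0.214 0.021]
ball_small_a_center 0.58 [138. 366.] [0.494 0.215 0.012]
jar 0.74 [193. 340.] [0.464 0.144 0.   ]
jar 0.61 [239. 503.] [0.685 0.08  0.   ]
dish 0.83 [167. 613.] [0.81  0.178 0.   ]
```

View pics/w1.png

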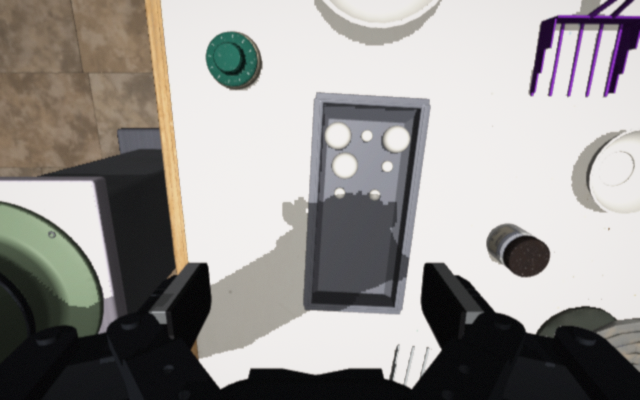

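The wrist view shows tray rim corners at (317,93), (430,99), (304,308), (402,313), large balls at (338,136), (397,139), (345,165), and small balls at (367,136), (387,167), (340,193), (375,196).

```bash
python3 -m handwheel '[[[0.38,1,0,0,0,0,0],[0.38,1,0,0,0,0,0],[0.38,1,0,0,0,0,0],[0.38,1,0,0,0,0,0],[0.38,1,0,0,0,0,0],[0.38,1,0,0,0,0,0],[0.38,1,0,0,0,0,0],[0.38,1,0,0,0,0,0],[0.38,1,0,0,0,0,0],[0.38,1,0,0,0,0,0]]]'
python3 -m handwheel '[[[0.38,1,0,0,0,0,0],[0.38,1,0,0,0,0,0],[0.38,1,0,0,0,0,0],[0.38,1,0,0,0,0,0],[0.38,1,0,0,0,0,0],[0.38,0.6,0,0,0,0,0],[0,0,0,0,0,0,0]]]'
python3 - <<'E'
from h import *
# tray pose from w1 (camera pose as printed)
K=np.array(env.camera("wrist")["mtx"])
c0=dict(mtx=K,position=[0.4323356,0.25636144,0.44609867],rotation=[2.862,.002,.003])
P=[onz(c0,(v,u),.038) for u,v in((317,93),(430,99),(304,308),(402,313))]
P=np.array(P)[:,:2];print(P.round(4),P.mean(0).round(4))
ax=(P[0]+P[1]-P[2]-P[3])/2;print("len",np.linalg.norm(ax),"yaw",np.degrees(np.arctan2(ax[1],ax[0])),"wid",np.linalg.norm(P[1]-P[0]),np.linalg.norm(P[3]-P[2]))
for u,v in((338,136),(397,139),(345,165)): print("L",onz(c0,(v,u),.021).round(3))
for u,v in((367,136),(387,167),(340,193),(375,196)): print("s",onz(c0,(v,u),.012).round(3))
o=env.get_obs();print(o["ee_pos"])
c=env.camera("wrist");save(c,"w2.png");print(c["position"],np.round(c["rotation"],3))
for q,z in dict(scoop_grip=.074,scoop_basket=.002,scoop=0).items():
    for r in env.tip_of(c,q)[:3]: print(q,round(r["p"],2),np.round(r["at"]),np.round(onz(c,r["at"],z),4))
E
```

```text
time: 3.88
ee_pos: [0.5291, -0.0595, 0.301]
eef_rot: [3.141, 0.011, -0.001]
force: [-0.2, 0.1, -0.2]
width: 0.0856
time: 4.47
ee_pos: [0.5873, -0.2013, 0.3004]
eef_rot: [3.14, 0.006, -0.002]
force: [-0.0, -0.3, 0.5]
width: 0.0855
[[ 0.4346  0.2657]
 [ 0.5589  0.2596]
 [ 0.4185 -0.0013]
 [ 0.5465 -0.0086]] [0.4896 0.1289]
len 0.2679834567484599 yaw 86.94667215046981 wid 0.1243677015699402 0.1282133788561463
L [0.46  0.218 0.021]
L [0.529 0.214 0.021]
L [0.469 0.183 0.021]
s [0.495 0.217 0.012]
s [0.521 0.179 0.012]
s [0.464 0.146 0.012]
s [0.508 0.143 0.012]
[ 0.58676672 -0.1995343   0.30034729]
[ 0.58574453 -0.12932464  0.44308363] [ 2.86e+00  8.00e-03 -2.00e-03]
scoop_grip 0.72 [190. 315.] [ 0.5846 -0.2205  0.074 ]
scoop_basket 0.75 [ 99. 321.] [ 0.591  -0.1263  0.002 ]
scoop_basket 0.16 [192. 314.] [ 0.5837 -0.2412  0.002 ]
scoop 0.73 [140. 318.] [ 0.588  -0.1747  0.    ]
```

View pics/w2.png

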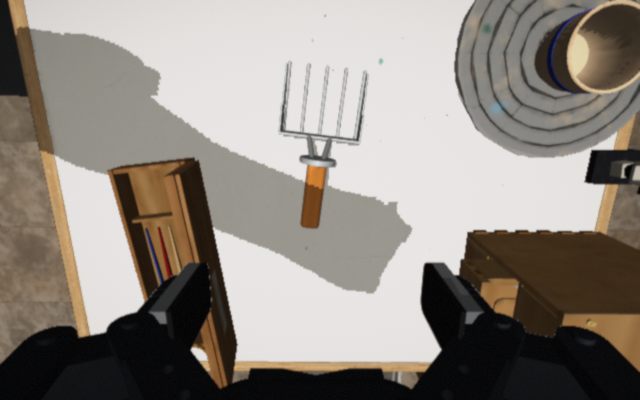

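The wooden scoop is confirmed as the target: handle px (301–328, 160–228), tines up to row 63. The lid's top edge runs from about (190,160) to (235,380). Next, exact scoop yaw and lid clearance.

```bash
python3 - <<'E'
from h import *
c=env.camera("wrist")
pts={"tipL":(289,63,.002),"tipM":(327,67.5,.002),"tipR":(365,72,.002),"bL":(280,133,.030),"bR":(361,143,.030),"hend":(311,226,.086),"hfront":(317,172,.086),"lid1":(200,160,.13),"lid2":(235,378,.13)}
for k,(u,v,z) in pts.items(): print(k,onz(c,(v,u),z).round(4))
# dish by rim: use side+scene tip_of triangulation
def tri(a,b):
    (p,d),(q,e)=a,b;A=np.stack([d,-e],1);s=np.linalg.lstsq(A,q-p,rcond=None)[0];return (p+s[0]*d+q+s[1]*e)/2
cs={n:env.camera(n) for n in("scene","side")}
for n,cc in cs.items():
  for r in env.spot_in(cc,"dish")[:2]:
    l,t,rr,b=r["bbox"];print(n,np.round(r["bbox"]),"rim L/R centre approx",onz(cc,((t*.6+b*.4),(l+rr)/2),.05).round(3))
print(np.round(env.get_obs()["joint_positions"],2))
E
```

```text
tipL [ 0.5536 -0.0844  0.002 ]
tipM [ 0.5977 -0.0889  0.002 ]
tipR [ 0.6421 -0.0934  0.002 ]
bL [ 0.5444 -0.1619  0.03  ]
bR [ 0.6375 -0.1725  0.03  ]
hend [ 0.581  -0.2544  0.086 ]
hfront [ 0.5868 -0.196   0.086 ]
lid1 [ 0.4829 -0.1777  0.13  ]
lid2 [ 0.5013 -0.4112  0.13  ]
scene [347. 155. 378. 173.] rim L/R centre approx [0.806 0.164 0.05 ]
scene [225. 145. 270. 178.] rim L/R centre approx [0.506 0.403 0.05 ]
side [302. 287. 384. 345.] rim L/R centre approx [0.493 0.411 0.05 ]
side [196. 241. 239. 265.] rim L/R centre approx [0.8   0.202 0.05 ]
[-0.11  0.49  0.51  1.55 -0.25  1.16  0.46]
```

```bash
python3 -m handwheel '[[[0,0,0,0,0,0.0667,0],[0,0.82,1,0,0,0,0],[0,0,1,0,0,0,0],[0,0,1,0,0,0,0],[0,0,1,0,0,0,0],[0,0,1,0,0,0,0],[0,0,1,0,0,0,0],[0,0,1,0,0,0,0],[0,0,1,0,0,0,0],[0,0,0,0,0,0,0]]]'
python3 - <<'E'
from h import *
o=env.get_obs();print(o["ee_pos"],R.from_rotvec(o["eef_rot"]).as_matrix().round(3))
c=env.camera("wrist");save(c,"w3.png")
for q,z in dict(scoop_grip=.074,scoop_basket=.002,scoop=0).items():
    for r in env.tip_of(c,q)[:1]: print(q,round(r["p"],2),np.round(r["at"]),np.round(onz(c,r["at"],z),4))
E
```

```text
time: 5.8
ee_pos: [0.5825, -0.2178, 0.0973]
eef_rot: [-3.136, 0.154, 0.009]
force: [-0.8, 0.9, -0.0]
width: 0.0857
[ 0.58252805 -0.2177637   0.09730416] [[ 0.995 -0.098 -0.005]
 [-0.098 -0.995  0.002]
 [-0.006 -0.001 -1.   ]]
scoop_grip 0.98 [254. 320.] [ 0.5834 -0.2217  0.074 ]
scoop_basket 0.74 [ 69. 321.] [ 0.5931 -0.1285  0.002 ]
scoop 0.79 [146. 320.] [ 0.5882 -0.1763  0.    ]
```

View pics/w3.png

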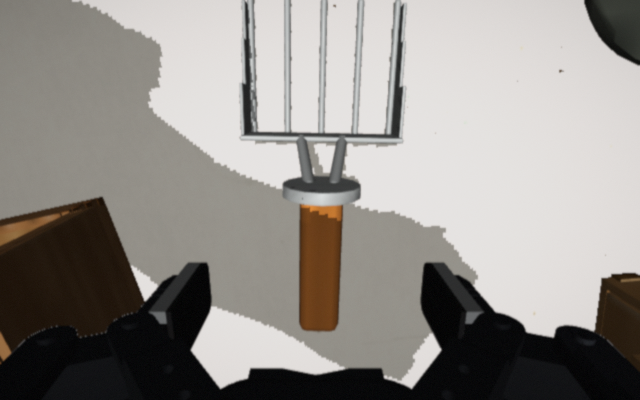

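The handle is centred and parallel between the jaws, axis at column 320 and rows 200–330.

```bash
python3 -m handwheel '[[[0,0.12,0.84,0,0,0,0],[0,0,0.84,0,0,0,0],[0,0,0,0,0,0,120],[0,0,0,0,0,0,255],[0,0,0,0,0,0,255],[0,0,0,0,0,0,255],[0,0,0,0,0,0,255],[0,0,0,0,0,0,255],[0,0,0,0,0,0,255],[0,0,0,0,0,0,255]]]' 110
```

```text
time: 6.83
ee_pos: [0.5847, -0.2222, 0.0603]
eef_rot: [3.137, -0.155, 0.002]
force: [-1.0, -0.6, 8.4]
width: 0.018
```

```bash
python3 -m handwheel '[[[0,0,-0.8,0,0,0,255],[0,0,-0.8,0,0,0,255],[0,0,-0.8,0,0,-0.029,255],[0,0,-0.8,0,0,0,255],[0,0,0,0,0,0,255]]]' 110
python3 -m handwheel '[[[-0.5,-0.89,0,0,0,0,255],[-0.5,-0.89,0,0,0,0,255],[-0.5,-0.89,0,0,0,0,255],[-0.5,-0.89,0,0,0,0,255],[-0.5,-0.89,0,0,0,0,255],[-0.5,-0.89,0,0,0,0,255],[-0.5,-0.89,0,0,0,0,255],[-0.5,-0.89,0,0,0,0,255],[-0.55,-0.89,0,0,0,0,255],[0,0,0,0,0,0,255]]]'
python3 -m handwheel '[[[0,0,0,0,0,0,255]]]'
python3 - <<'E'
from h import *
o=env.get_obs();print(o["ee_pos"],R.from_rotvec(o["eef_rot"]).as_matrix().round(3),o["force"])
c=env.camera("wrist");save(c,"w4.png");print(c["position"],np.round(c["rotation"],3))
E
```

```text
time: 7.25
ee_pos: [0.5856, -0.2227, 0.1432]
eef_rot: [3.139, -0.083, 0.007]
force: [0.8, -1.0, -1.3]
width: 0.0179
time: 8.08
ee_pos: [0.479, -0.0118, 0.1388]
eef_rot: [-3.139, 0.077, 0.004]
force: [1.3, 0.2, -1.5]
width: 0.018
time: 8.17
ee_pos: [0.4808, -0.0146, 0.1393]
eef_rot: [-3.14, 0.08, 0.0]
force: [0.3, -1.1, -1.1]
width: 0.0184
[ 0.48082007 -0.01463454  0.13926358] [[ 0.999 -0.051 -0.   ]
 [-0.051 -0.999  0.   ]
 [-0.    -0.    -1.   ]] [ 0.3232805  -1.07607746 -1.11589473]
[0.48351957 0.05535397 0.28205841] [ 2.861 -0.071 -0.011]
```

View pics/w4.png

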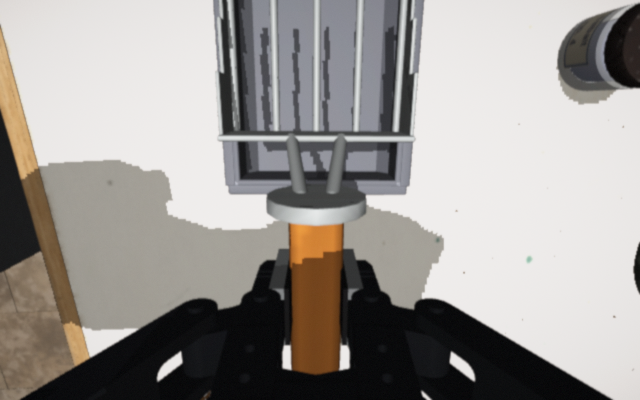

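```bash
python3 - <<'E'
from h import *
c=env.camera("wrist");o=env.get_obs();T=o["ee_pos"];M=R.from_rotvec(o["eef_rot"]).as_matrix()
f=lambda u,v,z:(M.T@(onz(c,(v,u),z)-T)*1000).round(1)
print("lip",f(229,193,.038),f(408,193,.038),f(229,193,.038)+f(408,193,.038))
print("back",f(219,137,.111),f(414,138,.111),"sum",f(219,137,.111)+f(414,138,.111))
print("tine mid",f(317,128,.083),f(317.5,2,.083),"handle",f(316,225,.165),f(316,370,.165))
import cv2
im=cv2.cvtColor(c["img"],cv2.COLOR_RGB2GRAY).astype(int)
for v in (2,40,80,120,128): 
    r=im[v];g=np.abs(np.diff(r));print(v,[ (i,g[i]) for i in range(200,440) if g[i]>35])
E
```

```text
lip [-62.4  -8.5 101.3] [ 64.1  -8.7 101.3] [  1.7 -17.2 202.6]
back [-47.  -54.4  28.3] [ 45.4 -54.1  28.3] sum [  -1.6 -108.5   56.6]
tine mid [ -0.5 -56.8  56.3] [  -0.4 -118.5   56.3] handle [ -1.  -29.4 -25.7] [ -0.9  31.2 -25.7]
2 [(210, np.int64(37)), (211, np.int64(49)), (218, np.int64(38)), (221, np.int64(63)), (222, np.int64(54)), (225, np.int64(55)), (226, np.int64(68)), (232, np.int64(47)), (233, np.int64(42)), (399, np.int64(48)), (400, np.int64(46)), (406, np.int64(58)), (407, np.int64(48)), (410, np.int64(53)), (411, np.int64(73)), (414, np.int64(38)), (422, np.int64(58))]
40 [(213, np.int64(43)), (214, np.int64(44)), (220, np.int64(39)), (221, np.int64(74)), (222, np.int64(47)), (229, np.int64(49)), (230, np.int64(60)), (233, np.int64(36)), (234, np.int64(50)), (235, np.int64(43)), (259, np.int64(38)), (267, np.int64(37)), (292, np.int64(37)), (297, np.int64(39)), (352, np.int64(37)), (355, np.int64(47)), (356, np.int64(37)), (397, np.int64(60)), (398, np.int64(43)), (403, np.int64(41)), (404, np.int64(63)), (410, np.int64(57)), (411, np.int64(81)), (414, np.int64(46)
[... 618 characters left out ...]
), (298, np.int64(38)), (327, np.int64(38)), (350, np.int64(37)), (352, np.int64(47)), (353, np.int64(42)), (392, np.int64(62)), (393, np.int64(44)), (398, np.int64(63)), (399, np.int64(53)), (409, np.int64(46)), (410, np.int64(85)), (411, np.int64(44))]
128 [(221, np.int64(68)), (222, np.int64(57)), (232, np.int64(41)), (239, np.int64(54)), (240, np.int64(37)), (270, np.int64(37)), (299, np.int64(41)), (313, np.int64(37)), (322, np.int64(37)), (327, np.int64(39)), (350, np.int64(37)), (352, np.int64(49)), (353, np.int64(40)), (391, np.int64(54)), (392, np.int64(50)), (393, np.int64(37)), (397, np.int64(40)), (398, np.int64(64)), (399, np.int64(38)), (409, np.int64(69)), (410, np.int64(58))]
```

```bash
python3 - <<'E'
from h import *
c=env.camera("wrist");o=env.get_obs();T=o["ee_pos"];M=R.from_rotvec(o["eef_rot"]).as_matrix()
f=lambda u,v,z:(M.T@(onz(c,(v,u),z)-T)*1000)
im=cv2.cvtColor(c["img"],cv2.COLOR_RGB2GRAY).astype(float)
def edge(v,lo,hi,s):
    g=np.diff(cv2.GaussianBlur(im,(3,3),0)[v])[lo:hi]*s; i=np.argmax(g); w=g[max(i-2,0):i+3].clip(0); k=np.arange(max(i-2,0),max(i-2,0)+len(w)); return lo+.5+(w*k).sum()/w.sum()
L=[];Q=[]
for v in list(range(1,56,6))+list(range(150,188,6)):
    # outer lip: table(bright)->grey
    a=f(edge(v,203,216 if v<60 else 240,-1),v,.038);b=f(edge(v,415 if v<60 else 400,432,1),v,.038)
    print(v,a[:2].round(1),b[:2].round(1),"mid",((a+b)/2)[:2].round(2),"w",(b-a)[0].round(1))
E
```

```text
1 [ -65.4 -129.5] [  63.9 -129.7] mid [  -0.74 -129.6 ] w 129.3
7 [ -65.6 -126.2] [  63.8 -126.4] mid [  -0.88 -126.3 ] w 129.4
13 [ -65.4 -122.9] [  63.8 -123.1] mid [  -0.8  -122.98] w 129.3
19 [ -65.5 -119.5] [  63.8 -119.7] mid [  -0.85 -119.62] w 129.3
25 [ -65.6 -116.1] [  63.9 -116.3] mid [  -0.87 -116.24] w 129.5
31 [ -65.5 -112.7] [  63.8 -112.9] mid [  -0.85 -112.83] w 129.2
37 [ -65.7 -109.3] [  63.9 -109.5] mid [  -0.87 -109.39] w 129.6
43 [ -65.4 -105.8] [  63.7 -106. ] mid [  -0.83 -105.92] w 129.1
49 [ -65.6 -102.3] [  63.9 -102.5] mid [  -0.83 -102.43] w 129.5
55 [-65.5 -98.8] [ 63.9 -99. ] mid [ -0.79 -98.9 ] w 129.4
150 [-55.1 -38.6] [ 63.7 -38.7] mid [  4.27 -38.65] w 118.8
156 [-55.2 -34.5] [ 63.9 -34.6] mid [  4.34 -34.55] w 119.1
162 [-55.1 -30.3] [ 63.7 -30.5] mid [  4.31 -30.4 ] w 118.8
168 [-55.2 -26.1] [ 63.8 -26.3] mid [  4.34 -26.22] w 119.0
174 [-55.2 -21.9] [ 63.9 -22.1] mid [  4.33 -22.  ] w 119.1
180 [-65.7 -17.6] [ 63.8 -17.8] mid [ -0.95 -17.73] w 129.5
186 [-63.5 -13.3] [ 61.9 -13.5] mid [ -0.79 -13.42] w 125.3
```

The tray's midline and the scoop's centreline agree to about 0.2 mm and run parallel, so I lower straight down in front of the balls.

```bash
python3 -m handwheel '[[[0,0,0.7,0,0,0,255],[0,0,0.7,0,0,0,255],[0,0,0.7,0,0,0,255],[0,0,0.5,0,0,0,255],[0,0,0.1,0,0,0,255],[0,0,0,0,0,0,255]]]'
python3 -m handwheel '[[[0,0,0.1,0,0,0,255],[0,0,0,0,0,0,255]]]'
python3 -m handwheel '[[[0,0,0.05,0,0,0,255],[0,0,0,0,0,0,255]]]'
```

```text
time: 8.82
ee_pos: [0.481, -0.0168, 0.0713]
eef_rot: [3.14, -0.086, -0.002]
force: [-0.6, -0.4, -1.7]
width: 0.0179
time: 8.98
ee_pos: [0.4816, -0.0161, 0.0697]
eef_rot: [-3.14, 0.084, -0.001]
force: [-0.4, -0.3, -1.1]
width: 0.018
time: 9.15
ee_pos: [0.4815, -0.0159, 0.0684]
eef_rot: [-3.14, 0.083, -0.001]
force: [0.6, -0.1, -1.2]
width: 0.0181
```

```bash
python3 -m handwheel '[[[0,0,0.06,0,0,0,255],[0,0,0,0,0,0,255]]]'
python3 -m handwheel '[[[0,0,0.04,0,0,0,255],[0,0,0,0,0,0,255]]]'
```

```text
time: 9.32
ee_pos: [0.4813, -0.0158, 0.0666]
eef_rot: [-3.14, 0.083, -0.0]
force: [-0.8, -1.2, -2.0]
width: 0.018
time: 9.48
ee_pos: [0.4814, -0.016, 0.0656]
eef_rot: [3.14, -0.083, 0.0]
force: [-0.6, -0.5, 2.1]
width: 0.0181
```

```bash
python3 -m handwheel '[[[0,-0.2,-0.02,0,0,0,255],[0,-0.2,0,0,0,0,255],[0,-0.2,0,0,0,0,255],[0,-0.2,0,0,0,0,255],[0,-0.2,0,0,0,0,255],[0,-0.2,0,0,0,0,255],[0,-0.2,0,0,0,0,255],[0,-0.2,0,0,0,0,255],[0,-0.2,0,0,0,0,255],[0,-0.2,0,0,0,0,255]]]'
python3 -m handwheel '[[[0,-0.2,0,0,0,0,255],[0,-0.2,0,0,0,0,255],[0,-0.2,0,0,0,0,255],[0,-0.2,0,0,0,0,255],[0,-0.2,0,0,0,0,255],[0,-0.2,0,0,0,0,255],[0,-0.2,0,0,0,0,255],[0,-0.2,0,0,0,0,255],[0,-0.2,0,0,0,0,255],[0,-0.2,0,0,0,0,255]]]'
python3 - <<'E'
from h import *
c=env.camera("side");a=c["img"][190:310,260:420];b=env.camera("scene")["img"][130:270,190:370]
A=cv2.resize(a,(640,480),interpolation=2);cv2.imwrite("pics/s5.png",A[:,:,::-1])
B=cv2.resize(b,(540,420),interpolation=2);save(env.camera("wrist"),"w5.png");cv2.imwrite("pics/c5.png",B[:,:,::-1])
E
```

```text
time: 10.32
ee_pos: [0.484, 0.0345, 0.0661]
eef_rot: [3.14, -0.083, 0.0]
force: [0.4, -1.6, 0.1]
width: 0.0181
time: 11.15
ee_pos: [0.4866, 0.0844, 0.0661]
eef_rot: [3.14, -0.084, 0.0]
force: [2.5, -2.7, 0.0]
width: 0.018
```

View pics/s5.png

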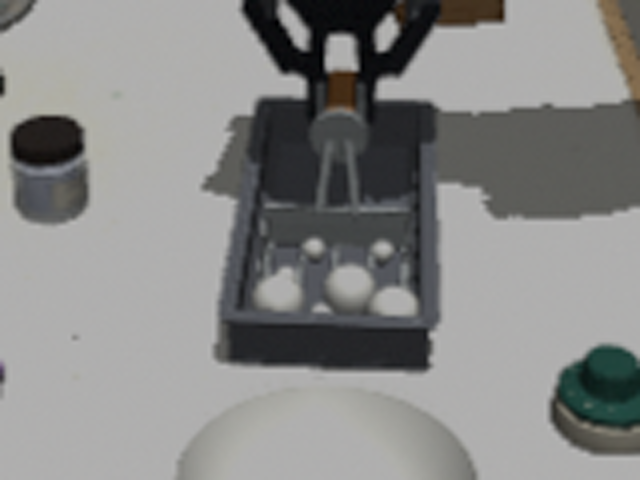

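The tines slid under the balls: three large ones lie ahead near the slope and the small ones lie between the tines. I continue to the slope, then pitch nose-up along it.

```bash
python3 -m handwheel '[[[0,-0.2,0,0,0,0,255],[0,-0.2,0,0,0,0,255],[0,-0.2,0,0,0,0,255],[0,0,0,0,0,0,255]]]'
python3 -m handwheel '[[[0,0,0.11,0.0333,0,0,255],[0,0,0.11,0.0333,0,0,255],[0,0,0.11,0.0333,0,0,255],[0,0,0.11,0.0333,0,0,255],[0,0,0.11,0.0333,0,0,255],[0,0,0,0,0,0,255]]]'
python3 - <<'E'
from h import *
c=env.camera("side");a=c["img"][190:310,260:420];b=env.camera("scene")["img"][150:250,230:350]
A=cv2.resize(a,(440,330),interpolation=2);B=cv2.resize(b,(396,330),interpolation=2);cv2.imwrite("pics/s6.png",np.hstack([A,B])[:,:800,::-1])
E
```

```text
time: 11.63
ee_pos: [0.4875, 0.1001, 0.066]
eef_rot: [-3.14, 0.082, -0.0]
force: [2.8, 0.7, -1.1]
width: 0.018
time: 12.13
ee_pos: [0.4869, 0.098, 0.0518]
eef_rot: [-2.877, 0.083, -0.009]
force: [-0.8, -1.8, -4.3]
width: 0.0179
```

View pics/s6.png

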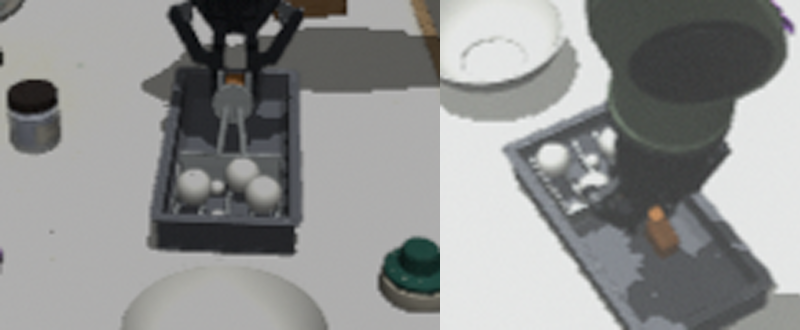

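All three large balls now sit on the tines. I lift slowly with a bit more pitch.

```bash
python3 -m handwheel '[[[0,-0.05,-0.2,0.03,0,0,255],[0,-0.06,-0.2,0.03,0,0,255],[0,-0.06,-0.2,0,0,0,255],[0,-0.06,-0.2,0,0,0,255],[0,-0.07,-0.2,0,0,0,255],[0,-0.07,-0.2,0,0,0,255],[0,-0.07,-0.2,0,0,0,255],[0,-0.07,-0.2,0,0,0,255],[0,-0.07,-0.2,0,0,0,255],[0,0,0,0,0,0,255]]]'
python3 - <<'E'
from h import *
c=env.camera("side");a=c["img"][180:300,260:420];b=env.camera("wrist")["img"]
A=cv2.resize(a,(440,330),interpolation=2);B=cv2.resize(b[0:220,160:480],(480,330));cv2.imwrite("pics/s7.png",np.hstack([A[:,80:400],B])[:,:,::-1])
E
```

```text
time: 13.07
ee_pos: [0.4877, 0.0992, 0.1007]
eef_rot: [-2.785, 0.073, -0.015]
force: [0.8, 0.1, -3.3]
width: 0.0181
```

View pics/s7.png

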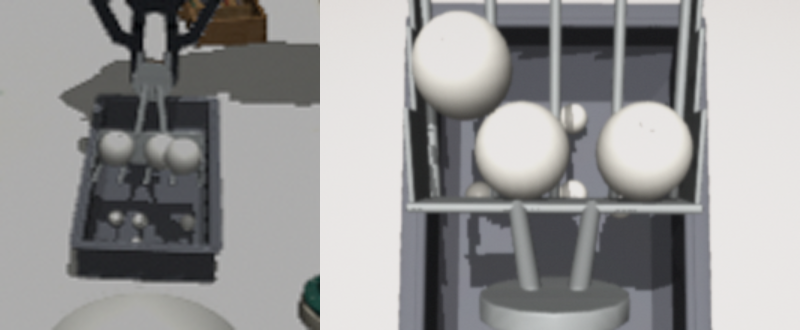

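Three large balls lie in the basket. All four small ones appear small and dark below the tines on the tray floor. I lift further and carry forward to the dish with pitch held.

```bash
python3 -m handwheel '[[[0,-0.07,-0.19,0,0,0,255],[0,-0.14,-0.37,0,0,0,255],[0,-0.14,-0.37,0,0,0,255],[0,-0.14,-0.37,0,0,0,255],[0,-0.07,-0.19,0,0,0,255],[0,0,0,0,0,0,255],[0,0,0,0,0,0,255],[0,0,0,0,0,0,255],[0,0,0,0,0,0,255]]]'
python3 - <<'E'
from h import *
c=env.camera("side");save(c,"s8.png")
for q,z in (("ball_small_a_center",.012),("ball_large_a_center",.11)):
  for r in env.tip_of(c,q)[:6]: print(q[5:10],round(r["p"],2),np.round(r["at"]),onz(c,r["at"],z).round(3))
w=env.camera("wrist");save(w,"w8.png")
for q,z in (("ball_small_a_center",.012),):
  for r in env.tip_of(w,q)[:6]: print("w",round(r["p"],2),np.round(r["at"]),onz(w,r["at"],z).round(3))
for r in env.spot_in(c,"dish")[:2]: print(r)
A=cv2.resize(c["img"][160:360,250:430],(495,550),interpolation=2);cv2.imwrite("pics/s8c.png",A[:,:,::-1])
E
```

```text
time: 13.92
ee_pos: [0.4871, 0.0991, 0.1391]
eef_rot: [-2.785, 0.074, -0.012]
force: [-0.1, -0.0, -2.4]
width: 0.0182
small 0.16 [229. 346.] [0.48  0.033 0.012]
large 0.5 [222. 335.] [0.511 0.163 0.11 ]
w 0.49 [100. 328.] [0.502 0.222 0.012]
{'bbox': [304.1, 287.5, 384.9, 345.4], 'p': 0.71}
{'bbox': [195.8, 241.0, 241.3, 264.3], 'p': 0.59}
```

View pics/s8c.png

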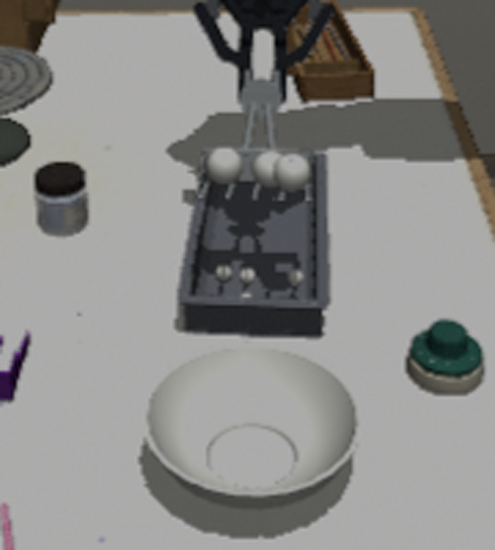

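All four small balls are in the tray at crop (223,271), (247,274), (296,277), (247,295). Three large balls are in the basket and the dish is undisturbed.

```bash
python3 - <<'E'
from h import *
c=env.camera("side")
a=onz(c,(286.5,341.6),.05);b=onz(c,(337.5,341.6),.05);print(a,b,(a+b)/2)
p=onz(c,(311,303.8),.05);q=onz(c,(311,380),.05);print(p,q)
E
python3 -m handwheel '[[[0,-0.1,0.04,0,0,0,255],[0,-0.2,0.07,0,0,0,255],[0,-0.3,0.11,0,0,0,255],[0,-0.39,0.147,0,0,0,255],[0,-0.39,0.147,0,0,0,255],[0,-0.39,0.147,0,0,0,255],[0,-0.39,0.147,0,0,0,255],[0,-0.39,0.147,0,0,0,255],[0,-0.39,0.147,0,0,0,255],[0,-0.39,0.147,0,0,0,255]]]'
```

```text
[0.49534242 0.33718875 0.05      ] [0.4963488  0.48208984 0.05      ] [0.49584561 0.40963929 0.05      ]
[0.57038508 0.41393345 0.05      ] [0.42066538 0.41145546 0.05      ]
time: 15.1
ee_pos: [0.492, 0.1891, 0.1392]
eef_rot: [-2.785, 0.074, -0.013]
force: [-0.6, -0.0, -3.7]
width: 0.0178
```

```bash
python3 -m handwheel '[[[0,-0.39,0.147,0,0,0,255],[0,-0.39,0.147,0,0,0,255],[0,-0.39,0.147,0,0,0,255],[0,-0.39,0.147,0,0,0,255],[0,-0.39,0.147,0,0,0,255],[0,-0.3,0.11,0,0,0,255],[0,-0.2,0.07,0,0,0,255],[0,-0.1,0.04,0,0,0,255],[0,0,0,0,0,0,255],[0,0,0,0,0,0,255]]]'
python3 - <<'E'
from h import *
o=env.get_obs();print(o["ee_pos"],np.round(o["joint_positions"],2))
c=env.camera("side");cv2.imwrite("pics/s9.png",cv2.resize(c["img"][160:360,240:440],(600,600),interpolation=2)[:,:,::-1])
E
```

```text
time: 15.93
ee_pos: [0.4957, 0.2556, 0.139]
eef_rot: [-2.785, 0.074, -0.013]
force: [-0.1, -0.2, -3.0]
width: 0.0179
[0.49569599 0.25558015 0.13895293] [-0.43  0.5   0.05  2.   -0.66  0.58  0.1 ]
```

View pics/s9.png

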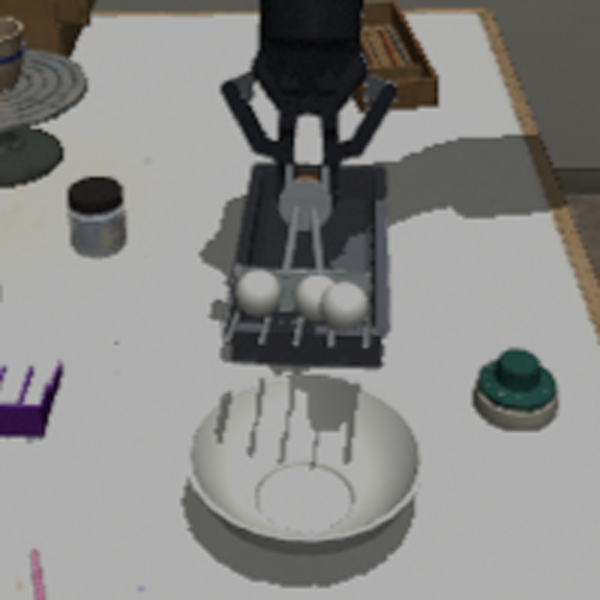

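```bash
python3 -m handwheel '[[[0,0,0,-0.0333,0,0,255],[0,0,0,-0.0333,0,0,255],[0,0,0,-0.0333,0,0,255],[0,0,0,-0.0333,0,0,255],[0,0,0,-0.0222,0,0,255],[0,0,0,-0.0222,0,0,255],[0,0,0,-0.0222,0,0,255],[0,0,0,-0.0222,0,0,255],[0,0,0,-0.0222,0,0,255],[0,-0.042,-0.09,-0.0222,0,0,255]]]'
python3 -m handwheel '[[[0,-0.084,-0.186,-0.0222,0,0,255],[0,-0.084,-0.186,-0.0222,0,0,255],[0,-0.084,-0.186,-0.0222,0,0,255],[0,-0.084,-0.186,-0.0222,0,0,255],[0,-0.084,-0.186,-0.0222,0,0,255],[0,-0.084,-0.186,-0.0222,0,0,255],[0,0,0,0,0,0,255],[0,0,0,0,0,0,255],[0,0,0,0,0,0,255],[0,0,0,0,0,0,255]]]'
python3 - <<'E'
from h import *
o=env.get_obs();print(o["ee_pos"],o["eef_rot"],np.round(o["joint_positions"],2))
c=env.camera("side");cv2.imwrite("pics/s10.png",cv2.resize(c["img"][160:360,240:440],(600,600),interpolation=2)[:,:,::-1])
E
```

```text
time: 16.82
ee_pos: [0.4957, 0.2563, 0.1412]
eef_rot: [3.076, -0.083, -0.003]
force: [-0.0, 0.1, -2.5]
width: 0.018
time: 17.65
ee_pos: [0.4968, 0.2727, 0.1669]
eef_rot: [2.869, -0.078, -0.011]
force: [0.2, -0.0, -1.4]
width: 0.0179
[0.49675778 0.2726849  0.16692669] [ 2.86948051 -0.07823163 -0.01082546] [-1.05  0.66  0.51  1.71 -0.11  1.01 -0.6 ]
```

View pics/s10.png

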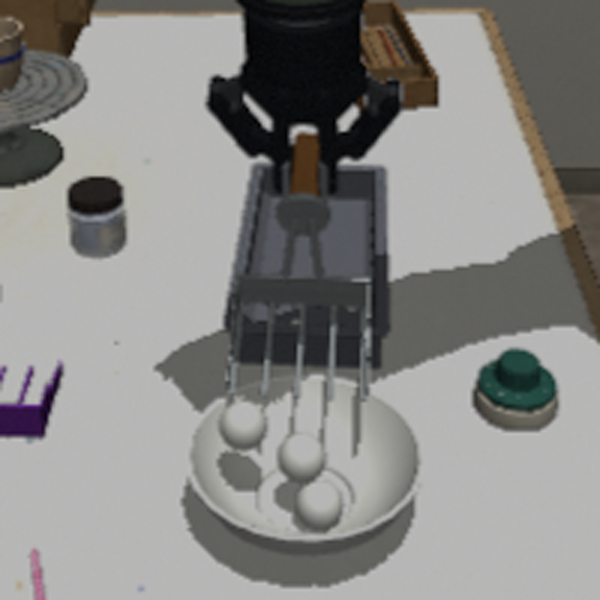

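All three large balls are in the dish and still rolling, at crop (243,425), (302,457), (320,505). The picture budget of 12 is used up, so I'll check by numbers from here. Next I raise, level, and carry the scoop back to its free spot beside the tray.

```bash
python3 -m handwheel '[[[0,0.07,-0.24,0,0,0,255],[0,0.13,-0.48,0,0,0,255],[0,0.13,-0.48,0,0,0,255],[0,0.13,-0.48,0,0,0,255],[0,0,0,0.035,0,0,255],[0,0,0,0.035,0,0,255],[0,0,0,0.035,0,0,255],[0,0,0,0.035,0,0,255],[0,0,0,0.033,0,0,255],[0,0,0,0,0,0,255]]]'
python3 - <<'E'
from h import *
o=env.get_obs();print(o["ee_pos"],R.from_rotvec(o["eef_rot"]).as_matrix().round(3))
E
python3 -m handwheel '[[[0.2,0.5,0,0,0,0,255],[0.2,0.9,0,0,0,0,255],[0.2,0.9,0,0,0,0,255],[0.2,0.9,0,0,0,0,255],[0.2,0.9,0,0,0,0,255],[0.2,0.9,0,0,0,0,255],[0.2,0.9,0,0,0,0,255],[0.2,0.9,0,0,0,0,255],[0.2,0.9,0,0,0,0,255],[0.2,0.9,0,0,0,0,255]]]'
python3 -m handwheel '[[[0.2,0.9,0,0,0,0,255],[0.2,0.9,0,0,0,0,255],[0.2,0.9,0,0,0,0,255],[0.2,0.9,0,0,0,0,255],[0.2,0.9,0,0,0,0,255],[0.2,0.9,0,0,0,0,255],[0.2,0.9,0,0,0,0,255],[0.2,0.9,0,0,0,0,255],[0.2,0.9,0,0,0,0,255],[0.2,0.9,0,0,0,0,255]]]'
python3 -m handwheel '[[[0.2,0.9,0,0,0,0,255],[0.2,0.9,0,0,0,0,255],[0,0,0,0,0,0,255],[0,0,0,0,0,0,255]]]'
python3 - <<'E'
from h import *
o=env.get_obs();print(o["ee_pos"],R.from_rotvec(o["eef_rot"]).as_matrix().round(3))
def tri(a,b):
    (p,d),(q,e)=a,b;s=np.linalg.lstsq(np.stack([d,-e],1),q-p,rcond=None)[0];return (p+s[0]*d+q+s[1]*e)/2
for n in("side","scene"):
  c=env.camera(n);save(c,n+"11.png")
  for q,z in dict(ball_large_a_center=.025,ball_small_a_center=.012,dish=0,jar=0,kitchen_timer=0).items():
    for r in env.tip_of(c,q)[:6]:
      if r["p"]>.15: print(n,q[:10],round(r["p"],2),np.round(r["at"]),onz(c,r["at"],z).round(3))
E
```

```text
time: 18.53
ee_pos: [0.4974, 0.272, 0.2123]
eef_rot: [-3.137, 0.088, -0.002]
force: [1.1, -0.9, -1.1]
width: 0.018
[0.49735562 0.27196292 0.21229826] [[ 0.998 -0.056  0.002]
 [-0.056 -0.998  0.003]
 [ 0.001 -0.003 -1.   ]]
time: 19.37
ee_pos: [0.5354, 0.0551, 0.2109]
eef_rot: [3.139, -0.082, -0.001]
force: [0.6, -0.3, -1.6]
width: 0.0176
time: 20.2
ee_pos: [0.5733, -0.1723, 0.2109]
eef_rot: [3.139, -0.082, -0.002]
force: [0.1, -0.6, -1.3]
width: 0.0184
time: 20.53
ee_pos: [0.5805, -0.2177, 0.2106]
eef_rot: [3.139, -0.085, -0.002]
force: [0.5, 0.7, -1.8]
width: 0.0181
[ 0.58046888 -0.2177491   0.21058671] [[ 0.999 -0.054 -0.002]
 [-0.054 -0.999 -0.002]
 [-0.001  0.002 -1.   ]]
side ball_large 0.67 [323. 338.] [0.504 0.42  0.025]
side dish 0.67 [263. 220.] [0.805 0.184 0.   ]
side jar 0.83 [240. 273.] [0.684 0.071 0.   ]
side jar 0.69 [163. 314.] [ 0.604 -0.517  0.   ]
side kitchen_ti 0.59 [294. 413.] [0.335 0.301 0.   ]
scene ball_large 0.39 [163. 250.] [0.512 0.402 0.025]
scene dish 0.82 [169. 249.] [0.507 0.405 0.   ]
scene dish 0.58 [171. 362.] [0.816 0.169 0.   ]
scene jar 0.64 [202. 351.] [0.691 0.079 0.   ]
scene kitchen_ti 0.72 [220. 290.] [0.494 0.131 0.   ]
scene kitchen_ti 0.69 [206. 214.] [0.334 0.317 0.   ]
```

```bash
python3 -m handwheel '[[[0,0,0.9,0,0,0,255],[0,0,0.9,0,0,0,255],[0,0,0.9,0,0,0,255],[0,0,0.9,0,0,0,255],[0,0,0.9,0,0,0,255],[0,0,0.8,0,0,0,255],[0,0,0.4,0,0,0,255],[0,0,0.15,0,0,0,255],[0,0,0,0,0,0,255]]]'
python3 -m handwheel '[[[0,0,0.06,0,0,0,255],[0,0,0,0,0,0,255]]]'
python3 -m handwheel '[[[0,0,0.04,0,0,0,255],[0,0,0,0,0,0,255]]]'
```

```text
time: 21.88
ee_pos: [0.5806, -0.2164, 0.064]
eef_rot: [3.14, -0.083, -0.001]
force: [-0.5, -0.0, -1.4]
width: 0.0183
time: 22.05
ee_pos: [0.5813, -0.2166, 0.0637]
eef_rot: [3.14, -0.083, 0.002]
force: [1.6, 0.1, -1.1]
width: 0.0179
time: 22.22
ee_pos: [0.581, -0.2164, 0.0624]
eef_rot: [3.14, -0.083, 0.001]
force: [0.0, -0.5, -2.0]
width: 0.0182
```

```bash
python3 -m handwheel '[[[0,0,0.06,0,0,0,255],[0,0,0,0,0,0,255]]]'
python3 -m handwheel '[[[0,0,0.03,0,0,0,255],[0,0,0,0,0,0,255]]]'
```

```text
time: 22.38
ee_pos: [0.581, -0.2166, 0.0606]
eef_rot: [3.14, -0.084, 0.001]
force: [0.1, 0.0, 3.5]
width: 0.0178
time: 22.55
ee_pos: [0.5811, -0.2169, 0.0602]
eef_rot: [3.14, -0.084, 0.002]
force: [-1.7, -1.1, 10.5]
width: 0.0181
```

Contact with the table at 10 N. I open gradually and then rise.

```bash
python3 -m handwheel '[[[0,0,-0.02,0,0,0,200],[0,0,0,0,0,0,150],[0,0,0,0,0,0,80],[0,0,0,0,0,0,0],[0,0,0,0,0,0,0],[0,0,0,0,0,0,0],[0,0,0,0,0,0,0],[0,0,0,0,0,0,0]]]' 20
python3 -m handwheel '[[[0,0,-0.4,0,0,0,0],[0,0,-0.8,0,0,0,0],[0,0,-1,0,0,0,0],[0,0,-1,0,0,0,0],[0,0,-1,0,0,0,0],[0,0,-1,0,0,0,0],[0,0,-1,0,0,0,0],[0,0,-1,0,0,0,0],[0,0,-1,0,0,0,0],[0,0,0,0,0,0,0]]]'
python3 - <<'E'
from h import *
from itertools import chain
c=env.camera("wrist")
for q,z in dict(scoop_grip=.074,scoop_basket=.002,scoop=0).items():
    for r in env.tip_of(c,q)[:1]: print(q,round(r["p"],2),np.round(r["at"]),onz(c,r["at"],z).round(4))
s=env.camera("side");save(s,"side12.png")
for q in("scoop_grip","scoop_basket"):
    for r in env.tip_of(s,q)[:2]: print(q,round(r["p"],2),np.round(r["at"]),onz(s,r["at"],.074 if "grip" in q else .002).round(3))
# bright blobs in tray (small balls), and motion in the dish between frames
g=cv2.cvtColor(s["img"],cv2.COLOR_RGB2GRAY)
T=np.array([.4896,.1289]);u=np.array([.0532,.9986]);n=np.array([.9986,-.0532])
poly=np.array([proj(s,[*(T+a*u+b*n),.012]) for a,b in((-.12,-.052),(.118,-.052),(.118,.052),(-.12,.052))]).astype(int)
m=np.zeros_like(g);cv2.fillPoly(m,[poly],255)
k,_,st,ce=cv2.connectedComponentsWithStats(((g>135)&(m>0)).astype(np.uint8))
for i in range(1,k): print("blob",st[i],onz(s,ce[i][::-1],.012).round(3))
env.camera("wrist");s2=env.camera("side");d=np.abs(s2["img"].astype(int)-s["img"])[280:350,295:390].max();print("dish diff",d)
s0=cv2.imread("pics/side0.png")[:,:,::-1].astype(int)
for nm,(x0,y0,x1,y1) in dict(dishrim=(300,285,388,300),timer=(395,275,430,305),jar=(260,215,285,248)).items():
    print(nm,"mean change vs start",np.abs(s2["img"].astype(int)-s0)[y0:y1,x0:x1].mean().round(1))
for nm in("ball_large_a_center",):
    for r in env.tip_of(s2,nm)[:6]: print(round(r["p"],2),np.round(r["at"]),onz(s2,r["at"],.025).round(3))
E
```

```text
time: 23.22
ee_pos: [0.5807, -0.2164, 0.06]
eef_rot: [3.14, -0.083, -0.0]
force: [-0.4, -0.4, -0.3]
width: 0.0854
time: 24.05
ee_pos: [0.582, -0.2173, 0.2705]
eef_rot: [3.139, -0.084, 0.01]
force: [-0.7, -0.3, 0.3]
width: 0.0854
scoop_grip 0.62 [176. 315.] [ 0.5814 -0.2169  0.074 ]
scoop_basket 0.97 [ 76. 315.] [ 0.587  -0.1209  0.002 ]
scoop_grip 0.84 [177. 315.] [ 0.58  -0.197  0.074]
scoop_grip 0.55 [296. 223.] [0.733 0.399 0.074]
scoop_basket 0.77 [206. 318.] [ 0.569 -0.132  0.002]
scoop_basket 0.77 [293. 235.] [0.739 0.303 0.002]
blob [329 257   4   3  10] [0.522 0.177 0.012]
blob [338 258   4   3  11] [0.499 0.181 0.012]
blob [355 258   5   4  11] [0.455 0.183 0.012]
blob [338 267   3   1   3] [0.501 0.215 0.012]
dish diff 3
dishrim mean change vs start 2.8
timer mean change vs start 20.8
jar mean change vs start 2.0
0.49 [326. 339.] [0.502 0.427 0.025]
```

```bash
python3 - <<'E'
from h import *
for n in("side","scene"):
    c=env.camera(n);b=cv2.imread(f"pics/{n}0.png")[:,:,::-1].astype(int)
    x0,y0,x1,y1=(295,280,392,355) if n=="side" else (215,140,280,190)
    d=np.abs(c["img"].astype(int)-b).max(2)[y0:y1,x0:x1]
    k,_,st,ce=cv2.connectedComponentsWithStats((d>14).astype(np.uint8))
    for i in range(1,k):
        if st[i][4]>8: print(n,st[i],onz(c,(ce[i][1]+y0,ce[i][0]+x0),.024).round(3))
    g=cv2.resize(cv2.cvtColor(c["img"][y0:y1,x0:x1],cv2.COLOR_RGB2GRAY),None,fx=4,fy=4,interpolation=2)
    r=32 if n=="side" else 22
    h=cv2.HoughCircles(g,cv2.HOUGH_GRADIENT,1,r*1.4,param1=60,param2=14,minRadius=int(r*.8),maxRadius=int(r*1.3))
    for x,y,q in ([] if h is None else h[0][:6]): print(n,"circle r",q/4,onz(c,(y/4+y0,x/4+x0),.024).round(3))
E
```

```text
side [ 31  26  35  29 478] [0.494 0.42  0.024]
side circle r 9.45 [0.51  0.424 0.024]
side circle r 7.0 [0.473 0.413 0.024]
side circle r 6.65 [0.494 0.385 0.024]
side circle r 10.1 [0.546 0.416 0.024]
side circle r 7.825 [0.45  0.422 0.024]
scene [   0    0   65   50 3112] [0.501 0.406 0.024]
scene circle r 5.45 [0.494 0.381 0.024]
scene circle r 6.0 [0.48  0.432 0.024]
```

```bash
python3 -c "
from station import env
print(env.job_done(), env.get_obs()['time'])"
```

```text
the job is handed in; nothing more can be done
the job is handed in; nothing more can be done
```

I scooped out the three large balls and tipped them from low into the larger white dish. The four small ones fell through the slots and stayed in the tray. The scoop stands flat again about where it started, beside the tray, and the job went in at about 24 s.

What the last checks showed:
- **Large balls:** The side camera shows one at-rest cluster near the middle of the dish, sized for three touching balls. I last saw them separately while they were still rolling in the dish. A circle search afterwards gave scattered hits, so the final count rests on that picture and the cluster size.
- **Small balls:** Four bright spots lie inside the tray floor area. The network that looks for small balls did not find them at the end.
- **Scoop:** It was level when I let go, with the handle about 74 mm up and touching the table with about 10 N. The gripper is open and clear of it. The basket centre is about 250 mm along from the tray middle.
- **Dish, jar and timer:** Dish and jar are unchanged in the side picture. The timer's patch of image changed, most likely from the arm's shadow in the first picture. In a later picture the network still found the timer in the same place.

I viewed 12 pictures, the full allowance, so everything after the tipping was checked by numbers only.

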